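Clear the doser, fit the grinder lid and hold it at pulse

ROBOT

A 7-joint arm with a two-finger parallel gripper is mounted at the origin on a cart in front of the work surface, level with it; the furniture and walls round the work are solid. World frame = base frame: x ahead of the robot, y to its left, z up, the work surface at z = 0. Lengths are in mm, angles in rad, forces in N, time in s.
With the tool pointing down it reaches from about 400 to 875 mm from the base axis. Payload 4.4 kg.
Tool frame: the origin (TCP) lies at the very end of the fingers, on their centre line; the grasp point (between the pads) lies 19 mm behind it; z points along the fingers, y is the line along which they close (so a half turn about z gives the same grasp; the last joint's range is limited). The gripper opens to 85 mm and grips with 20 to 120 N. Pads are 22 mm wide; open, the fingers measure 114 mm over their backs; the gripper's body (76 mm by 85 mm) begins 54 mm behind the grasp point. The pads swing forward as they close: fully open they stand 13 mm farther back than shut.
Start: joints at [1.264, 0.628, 0.038, 1.517, -0.027, 0.996, -0.02], TCP at [155.039, -631.253, 231.313] pointing down, gripper open.
Joint ranges: [-3.06, 3.06], [-0.37, 2.12], [-1.25, 1.32], [0.18, 2.47], [-1.1, 4.24], [0.23, 1.98], [-2.94, 2.94]. Speed limits (rad/s): [2.57, 2.57, 3.14, 3.14, 3.14, 3.14, 3.14].

INTERFACE

Orientations are given as [roll, pitch, yaw] about the fixed x, y, z axes, in that order (R = Rz(yaw) Ry(pitch) Rx(roll)).
In Python, from cell import read_state, get_image, camera_params, finish_job gives the robot as it stands.
- The arm moves only by the tool arm_command, never from a script. Its argument "deltas" is a list of rows, each an object of numbers: "dx", "dy", "dz": the shift along the world's x, y, z in m; "yaw": the turn about the world's z in degrees; "jaw": the opening, from 0 (shut) to 1 (fully open). A call has 1 to 20 rows; each row is the pose to reach, as a shift and turn from the pose commanded when the call began; what a row does not reach only later rows make up. A row lasts 1/10 s, in which the tool goes at most 50 mm and 8.59 degrees, less where a joint would pass 70% of its speed; a pose out of reach is approached as far as the arm can. A call with a gripper value outside its range is refused whole. The fingers move at their own pace and stop on an object; the grip force is fixed at half the most. Time passes only in rows, so rows that repeat a pose let the fingers close. It gives the time, the measured TCP pose, the force, the opening and the grip force at its end, in the units of the state.
- read_state(): the state, without advancing time (a new reading comes with each control period).
- get_image(name): name is "side" or "top" or "wrist"; returns (picture, depth): 384x512x3 uint8, red, green, blue; 384x512 float32, mm along the optical axis (not along the pixel's ray), 0 where there is no reading.
- camera_params(name): a dict with "camera_matrix" (3x3 intrinsics, pixels), "extrinsics" (4x4, takes a point from camera to world coordinates). Camera axes: x right, y down, z forward; pixel columns grow to the right and rows downward; lengths in mm; the calibration is good to about 2 mm. A picture is of the moment at which its call begins: read the wrist's pose just before it. camera_params takes no time and is no camera call; for the wrist camera it gives the pose at the moment of the call.
- finish_job(): hands the job in; it is judged then, once.
The state is a dict: "clock": time; "qpos": joint angles; "qd": joint speeds; "tau": joint torques, N m; "eef_pos": TCP position; "tool_rot": TCP orientation; "force": force on the tool from outside, world axes, zero at the start; "torque": the same for the moment, N m; "width": finger opening in mm; "gripper_force": force on a finger pad.
Only numpy, scipy, OpenCV 4.12 (cv2) and the standard library are available. Lean on these libraries where they do the work, as an engineer would, in place of code of your own. Each camera call takes 0.05 s, during which the arm holds its last target. There are 200 camera calls.

TASK

Get the coffee grinder going for a fresh dose: first sweep its doser clear with a full pull of the sprung lever on its front, right to the stop, and ease the lever back to rest without letting it fly. Then drop the bayonet lid into the collar on top, its white ticks in line with the white mark and its lugs in the slots, fully home, and twist it clockwise to the yellow mark, halfway to the lock, without going on into the lock catch by the red mark. The grinder runs only while the lid is held there against its spring, so finish with the gripper still holding the lid at the yellow mark; leave the other things where they stand.

Things in the scene. Friction and masses are not known exactly. Their poses are not given: they have to be found in the camera images.
- grinder: Doser coffee grinder, fixed to the worktop: aluminium motor tower 124 mm across with a black bayonet collar on top, black foot plate, black doser drum (74 mm across, top 86 mm high) on its front. Origin on the tower's axis at worktop height; x points from the doser (front) to the back, z up.
- collar_mouth (a point): Centre of the collar's top face, 138 mm above the worktop, axes as the grinder's. The rim is a 6 mm thick steel ring, bore 84 mm, with a 10 mm high channel below it. Two entry slots 20 mm wide cut the rim at the front and back (along the grinder's -x and +x). The channel lets an entered lid turn clockwise only, as seen from above.
- pulse_mark (a point): Yellow mark on the collar's rim, 58 mm from its axis, near the front. Clockwise from above come the white mark (entry, at the grinder's -x), this one 0.6 rad on, and the red mark (locked) 1.2 rad on from the white. At pulse a white tick of the lid points at it.
- lever_pivot (a point): Vertical axis of the doser lever, 80 mm in front of the tower's axis, 97 mm above the worktop.
- lever_knob (a point): Middle of the lever's upright black knob, 16 mm thick, round, from 99 to 146 mm above the worktop; this point is 122 mm above it and 85 mm from lever_pivot. The steel arm below it (10 mm thick, top at 98 mm) points to the grinder's right (-y) at rest. The point moves with the lever.
- doser_lever (a joint): Angle of the doser lever, rad: 0 at rest, 1.05 at the stop; grows as the knob is pulled towards the front (clockwise from above). Its return spring pulls about 2 N at the knob at rest and 7 N at the stop; let go from the stop it flies back.
- switch_ring (a joint): Turn of the sprung switch ring hidden in the collar, rad: 0 at rest, grows clockwise when the lid's lugs push it. The lugs meet it after about 0.1 rad of twist, so it reads the lid's twist less 0.1; about 0.5 at the yellow mark. Its spring resists with 0.06 to 0.2 N m. From about 0.75 on a sprung lock catch resists as well; once past it (0.85) the lid stays locked.
- grinder_lid: Loose bayonet lid, about 160 g, lying grip up. Origin at the centre of its underside, z up. Grey spigot 79 mm across with a tapered foot, 20 mm high; two lugs on it at the lid's +x and -x (out to 48 mm from the axis, 11 mm wide, 7 to 12 mm above the underside). Both ends are alike. Fully home, the flange rests on the collar and the origin is 20 mm below collar_mouth.
- lid_grip (a point): Middle of the lid's black grip bar, 43 mm above the lid's origin, axes as the lid's: the bar is 70 mm long (along x), 38 mm wide (along y), from 25 to 61 mm above the underside. It stands on a black flange 106 mm across, 20 to 26 mm above the underside, with a white tick over each lug.
- ramekin: Small red dish, 69 mm across and 32 mm high, origin under its centre. Bystander.
- tamper: Coffee tamper with a wooden handle, 53 mm across and 92 mm high, origin under its centre. Bystander.
- coffee_pod_a: Coffee pod with a dark red foil, 51 mm across and 45 mm high, origin under its centre. Bystander.
- coffee_pod_b: Coffee pod with a blue foil, 51 mm across and 45 mm high, origin under its centre. Bystander.
- kitchen_timer: Red and white kitchen timer, 66 mm across and 62 mm high, origin under its centre. Bystander.

How it is judged:
By the outcome, as a careful person would: the job done as asked, in the order asked, and still so for the second after the job is handed in, while the arm keeps its last pose, push and grip.
It also fails if it takes over 67 s, if anything falls off the work surface, if the arm or the gripper's body presses on something with over 40 N, if the wrist force passes 120 N, or if a joint passes its speed limit or range.

## Working session

There is one attempt and no reset: what is moved stays moved. The work goes in short steps, Python scripts to look and compute and a tool call to move; the robot and the scene stay as the last step left them, time stands still between calls to the robot, and variables do not carry over. Pictures are saved under pics/ and viewed, at most 10 in all, crops included, and the job is handed in when it is done.

Besides the shell and the picture viewer there is one more tool, called after "Emit:" by a JSON object that holds its "op" and its "data", one argument or row to a line. arm_command: Moves the arm, as the interface text tells. Its arguments: {"type":"object","properties":{"deltas":{"type":"array"}},"required":["deltas"]}

```bash
mkdir -p pics
cat > h.py <<'E'
import numpy as np, cv2
from cell import *
def snap(n,f):
    P=camera_params(n); im,d=get_image(n)
    cv2.imwrite(f'pics/{f}.png',im[:,:,::-1]); np.savez(f'pics/{f}.npz',im=im,d=d,K=P['camera_matrix'],E=P['extrinsics'])
    return im,d,P
def cloud(f):
    z=np.load(f'pics/{f}.npz'); d=z['d'];K=z['K'];E=z['E']
    v,u=np.mgrid[:d.shape[0],:d.shape[1]]
    p=np.stack([(u-K[0,2])*d/K[0,0],(v-K[1,2])*d/K[1,1],d],-1)@E[:3,:3].T+E[:3,3]
    p[d==0]=np.nan
    return z['im'],p
E
python3 - <<'E'
from h import *
for n in ('top','side'): snap(n,n+'0')
a=[cv2.imread(f'pics/{n}0.png') for n in('top','side')]
s=read_state();print(s)
for n in('top','side'):print(camera_params(n))
E
```

```text
{'clock': 0.1, 'qpos': array([ 1.26421732,  0.62926695,  0.03846667,  1.51829903, -0.02701617,
        0.99629433, -0.01997377]), 'qd': array([ 0.00073158, -0.00266629, -0.00072647, -0.00165919, -0.0012253 ,
       -0.00047014,  0.00083895]), 'tau': array([ 2.19518464e-03, -5.64531970e+01,  1.23010777e+00, -1.93977159e+01,
        1.12490388e-02,  5.36061954e-03, -2.42698866e-05]), 'eef_pos': array([ 154.88188134, -630.68369026,  230.46289105]), 'tool_rot': array([-3.13984362e+00,  1.83852253e-05,  2.40778023e-01]), 'force': array([-0.31988012,  0.12963342, -0.20195684]), 'torque': array([-0.00581907,  0.02615461, -0.03664581]), 'gripper_force': 0.0, 'width': 85.02435369948596}
{'camera_matrix': array([[484.70314211,   0.        , 267.50861904],
       [  0.        , 484.70314211, 193.00659402],
       [  0.        ,   0.        ,   1.        ]]), 'extrinsics': array([[ 2.50485608e-02, -9.86460920e-01,  1.62072275e-01,
         3.69201438e+02],
       [-9.99638855e-01, -2.62944387e-02, -5.54642412e-03,
        -8.27547236e+01],
       [ 9.73293015e-03, -1.61874814e-01, -9.86763302e-01,
         1.43712328e+03],
       [ 0.00000000e+00,  0.00000000e+00,  0.00000000e+00,
         1.00000000e+00]])}
{'camera_matrix': array([[416.41125577,   0.        , 261.79538848],
       [  0.        , 416.41125577, 191.21920471],
       [  0.        ,   0.        ,   1.        ]]), 'extrinsics': array([[ 9.97957134e-01, -3.59751371e-02,  5.27953385e-02,
         4.91628228e+02],
       [-6.32016351e-02, -4.35197712e-01,  8.98113860e-01,
        -1.21502382e+03],
       [-9.33335874e-03, -8.99615885e-01, -4.36582349e-01,
         6.45943077e+02],
       [ 0.00000000e+00,  0.00000000e+00,  0.00000000e+00,
         1.00000000e+00]])}
```

View pics/top0.png

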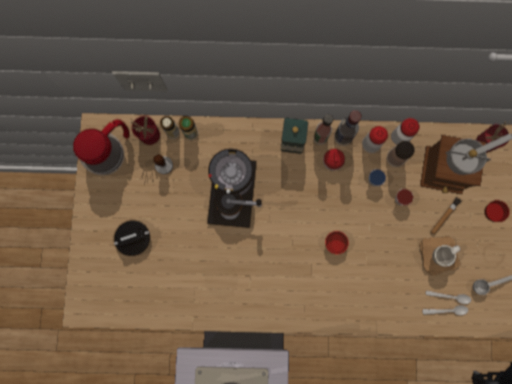

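View pics/side0.png

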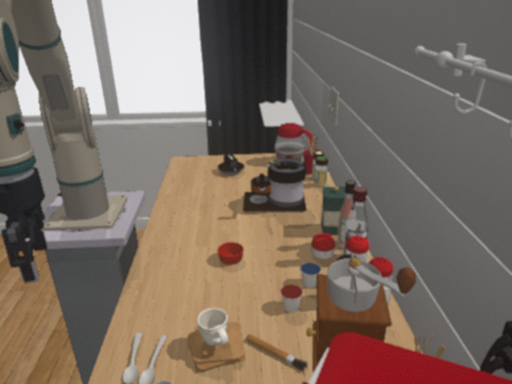

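Top view: grinder collar at px (231,170), doser (231,205), knob (259,202), lid at (132,238) with its grip bar nearly along the image columns; ramekin (337,243). Side view: grinder at (283,185), lid at (231,163). Measuring from depth.

Run:
```python
from h import *
im,p=cloud('top0')
def reg(u0,u1,v0,v1,z0,z1):
    q=p[v0:v1,u0:u1].reshape(-1,3); c=im[v0:v1,u0:u1].reshape(-1,3)
    m=(q[:,2]>z0)&(q[:,2]<z1); return q[m],c[m]
def circ(q):
    (c,r)=cv2.minEnclosingCircle(q[:,:2].astype(np.float32)); return np.round(c,1),round(r,1),len(q)
print('table z',np.nanmedian(p[270:300,200:400,2]))
q,c=reg(200,275,140,240,-10,250); print('z hist',np.histogram(q[:,2],bins=np.arange(-10,200,8)))
for lo,hi in((128,150),):
    q,c=reg(200,262,140,196,lo,hi); print('collar',circ(q),q.mean(0))
q,c=reg(250,270,190,215,100,160); print('knob',q.mean(0),len(q))
q,c=reg(100,165,205,270,40,80); r=cv2.minAreaRect(q[:,:2].astype(np.float32));print('grip',r,q.mean(0))
q,c=reg(100,165,205,270,10,35); print('flange',circ(q),q[:,2].mean())
q,c=reg(195,270,140,240,4,40); print('foot',cv2.minAreaRect(q[:,:2].astype(np.float32)))
big=[cv2.resize(im[a:b,c:d],None,fx=6,fy=6,interpolation=cv2.INTER_CUBIC) for a,b,c,d in((140,235,200,265),(205,270,100,165))]
big[1]=cv2.copyMakeBorder(big[1],0,big[0].shape[0]-big[1].shape[0],0,0,0)
cv2.imwrite('pics/crop0.png',np.hstack(big)[:,:,::-1])
```

```text
table z 0.5416547538177383
z hist (array([ 871, 3112,  446,  724,   43,   19,    8,    7,   14,    5,   14,
        136,  206,  501,  344,  132,   47,   87,  683,   70,    1,    0,
          0,    0,    0,    0]), array([-10,  -2,   6,  14,  22,  30,  38,  46,  54,  62,  70,  78,  86,
        94, 102, 110, 118, 126, 134, 142, 150, 158, 166, 174, 182, 190,
       198]))
collar (array([643.1,  14.1]), 62.8, 804) [641.60633891  13.72071979 137.69664393]
knob [556.16159508 -64.78793774 134.91315461] 43
grip ((458.0701599121094, 299.74603271484375), (39.14995574951172, 72.15994262695312), 22.86374282836914) [457.58428671 297.73489207  59.2500873 ]
flange (array([432.2, 288. ]), 88.1, 668) 25.44949550623277
foot ((614.644287109375, 17.410140991210938), (300.9544982910156, 224.84622192382812), 1.4170241355895996)
```

View pics/crop0.png

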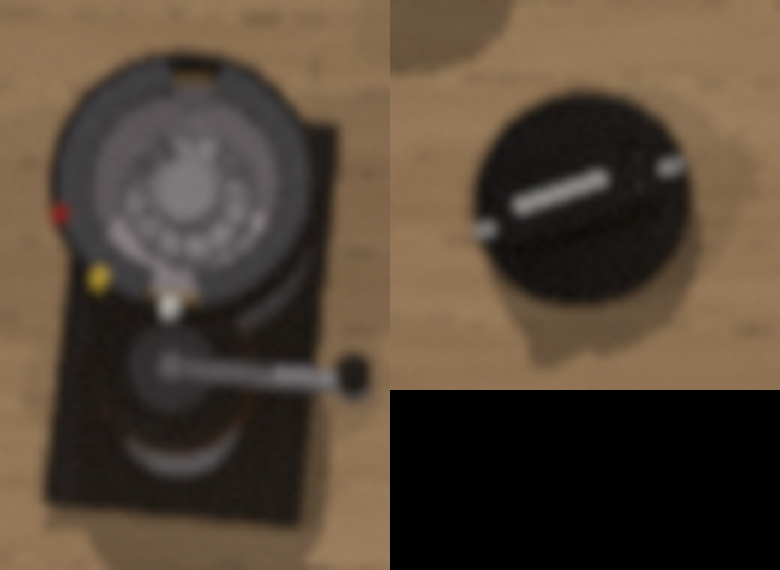

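The crop shows the white mark at (170,308), yellow at (98,278), red at (60,214), the back slot at (193,72) and the knob at (353,375). The lid's ticks are at (484,230) and (670,167). I'll move above the knob, fingers aligned with the lever's tangent.

Emit:
{"op": "arm_command", "data": {
  "deltas": [
    {"dx":0.03,"dy":0.042,"dz":0.03,"yaw":5,"jaw":0.5},
    {"dx":0.06,"dy":0.085,"dz":0.04,"yaw":12,"jaw":0.5},
    {"dx":0.09,"dy":0.127,"dz":0.04,"yaw":18,"jaw":0.5},
    {"dx":0.12,"dy":0.17,"dz":0.04,"yaw":24,"jaw":0.5},
    {"dx":0.15,"dy":0.212,"dz":0.04,"yaw":30,"jaw":0.5},
    {"dx":0.18,"dy":0.255,"dz":0.04,"yaw":36,"jaw":0.5},
    {"dx":0.21,"dy":0.297,"dz":0.04,"yaw":42,"jaw":0.5},
    {"dx":0.24,"dy":0.34,"dz":0.04,"yaw":48,"jaw":0.5},
    {"dx":0.27,"dy":0.382,"dz":0.04,"yaw":54,"jaw":0.5},
    {"dx":0.3,"dy":0.425,"dz":0.04,"yaw":60,"jaw":0.5},
    {"dx":0.33,"dy":0.467,"dz":0.04,"yaw":66,"jaw":0.5},
    {"dx":0.36,"dy":0.51,"dz":0.04,"yaw":72,"jaw":0.5},
    {"dx":0.38,"dy":0.54,"dz":0.04,"yaw":72,"jaw":0.5},
    {"dx":0.395,"dy":0.56,"dz":0.04,"yaw":72,"jaw":0.5},
    {"dx":0.401,"dy":0.566,"dz":0.04,"yaw":72,"jaw":0.5},
    {"dx":0.401,"dy":0.566,"dz":0.04,"yaw":72,"jaw":0.5},
    {"dx":0.401,"dy":0.566,"dz":0.04,"yaw":72,"jaw":0.5}
  ]
}}

```text
clock: 1.8
eef_pos: [555.1, -66.7, 270.8]
tool_rot: [-3.14, 0.001, 1.496]
force: [0.2, -0.2, -0.2]
width: 42.7
gripper_force: 0.0
```

Run:
```python
from h import *
im,d,P=snap('wrist','w1'); s=read_state();print(s['clock'],s['eef_pos'],s['tool_rot'],s['width'],s['qpos'],s['force'])
print(P)
im,p=cloud('w1')
q=p.reshape(-1,3);q=q[~np.isnan(q[:,0])]
a=q[np.abs(q[:,2]-138)<6];print(a.min(0),a.max(0),len(a))
```

```text
1.85 [554.92520638 -67.30912815 270.92682251] [-3.14008765e+00  1.39224944e-03  1.49492215e+00] 43.16982740118455 [ 0.32675904  0.47516476 -0.3844684   1.7167702   0.20800239  0.99148707
 -0.20979326] [0.4904762  0.56773909 0.01636592]
{'camera_matrix': array([[291.94637605,   0.        , 258.40998278],
       [  0.        , 291.94637605, 193.76615169],
       [  0.        ,   0.        ,   1.        ]]), 'extrinsics': array([[ 9.97086277e-01, -7.25980820e-02, -2.34195489e-02,
         5.61187977e+02],
       [-7.62565503e-02, -9.56558201e-01, -2.81391802e-01,
         4.65052082e+00],
       [-1.97365643e-03,  2.82357798e-01, -9.59307135e-01,
         4.13930626e+02],
       [ 0.00000000e+00,  0.00000000e+00,  0.00000000e+00,
         1.00000000e+00]])}
[ 551.1766105  -241.30385933  132.02009053] [787.29505079  77.21657055 143.99188319] 8705
```

View pics/w1.png

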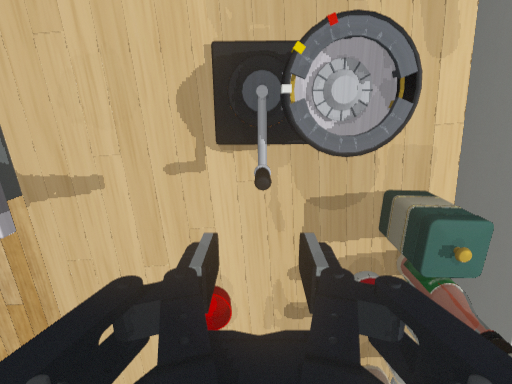

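The wrist view shows the whole collar: circle centre near (350,85), white mark (287,89), yellow (299,48), red (333,18), knob (263,178), pivot (262,91).

Run:
```python
from h import *
from scipy.optimize import least_squares
im,p=cloud('w1'); im=im.astype(int)
z=np.load('pics/w1.npz');K=z['K'];E=z['E']
m=(np.abs(p[...,2]-138)<6); m[:,:270]=0; m[:5]=0; m[170:]=0; m[:,440:]=0
# outer contour of rim mask
cs,_=cv2.findContours(m.astype(np.uint8),cv2.RETR_EXTERNAL,cv2.CHAIN_APPROX_NONE); c=max(cs,key=cv2.contourArea)[:,0]
def ray(u,v,Z):
    d=E[:3,:3]@np.array([(u-K[0,2])/K[0,0],(v-K[1,2])/K[1,1],1]); return E[:3,3]+d*(Z-E[2,3])/d[2]
print('rim z',np.nanmedian(p[m][:,2]),len(c))
w=np.array([ray(u,v,138) for u,v in c])[:,:2]
r=least_squares(lambda x:np.hypot(*(w-x[:2]).T)-x[2],[642,14,62],loss='soft_l1').x; print('collar',r)
R,G,B=im[...,0],im[...,1],im[...,2]
box=np.zeros(R.shape,bool); box[5:110,278:350]=1
for n,mk,off in(('yellow',(R>180)&(G>150)&(B<90),.6),('red',(R>150)&(G<60)&(B<60),1.2),('white',(R>200)&(G>200)&(B>200)&(np.mgrid[:384,:512][1]<296),0)):
    v,u=np.nonzero(mk&box); q=ray(u.mean(),v.mean(),138); e=q[:2]-r[:2]
    print(n,len(u),u.mean(),v.mean(),q[:2],np.hypot(*e),'front ang->yaw deg',np.degrees(np.arctan2(e[1],e[0])+off)-180)
k=ray(262.5,180,146);print('knob px top',k)
m=(p[...,2]>115)&(p[...,2]<155);m[:150]=0;m[195:]=0;m[:,:245]=0;m[:,280:]=0
print('knob',p[m].min(0),p[m].max(0),p[m].mean(0))
e=(p[m].mean(0)-np.r_[r[:2],0])[:2];print(np.hypot(*e),np.degrees(np.arctan2(e[1],e[0])-np.arctan2(-85,-80)))
print('pivot',ray(262,91,100))
```

```text
rim z 138.44528608112262 408
collar [644.45026817  15.7427443   61.21162976]
yellow 113 297.46017699115043 57.796460176991154 [597.5446595   43.57430661] 54.54110362995083 front ang->yaw deg 3.694584908828432
red 82 332.4878048780488 18.634146341463413 [627.93028626  71.38006127] 58.03809819998772 front ang->yaw deg -4.707715556243187
white 59 286.271186440678 88.10169491525424 [586.66067496  19.60475809] 57.918496473103666 front ang->yaw deg -3.823327749588401
knob px top [559.52756577 -60.73259697 146.        ]
knob [551.1766105  -69.75739436 115.40078828] [567.59547699 -55.05830472 148.2398676 ] [559.45140716 -61.09421582 141.07387781]
114.58064763541661 -4.622868815117169
pivot [565.45672673  20.77588275 100.        ]
```

Emit:
{"op": "arm_command", "data": {
  "deltas": [
    {"dx":0.004,"dy":0.004,"dz":-0.03,"jaw":0.5},
    {"dx":0.004,"dy":0.004,"dz":-0.07,"jaw":0.5},
    {"dx":0.004,"dy":0.004,"dz":-0.11,"jaw":0.5},
    {"dx":0.004,"dy":0.004,"dz":-0.14,"jaw":0.5},
    {"dx":0.004,"dy":0.004,"dz":-0.155,"jaw":0.5},
    {"dx":0.004,"dy":0.004,"dz":-0.16,"jaw":0.5},
    {"dx":0.004,"dy":0.004,"dz":-0.16,"jaw":0.5},
    {"dx":0.004,"dy":0.004,"dz":-0.16,"jaw":0.5},
    {"dx":0.004,"dy":0.004,"dz":-0.16,"jaw":0.1},
    {"dx":0.004,"dy":0.004,"dz":-0.16,"jaw":0.0},
    {"dx":0.004,"dy":0.004,"dz":-0.16,"jaw":0.0},
    {"dx":0.004,"dy":0.004,"dz":-0.16,"jaw":0.0},
    {"dx":0.004,"dy":0.004,"dz":-0.16,"jaw":0.0}
  ]
}}

```text
invalid input at $.deltas[0]: expected keys dx, dy, dz, yaw, jaw
```

Run:
```python
from h import *
s=read_state();print(s)
snap('wrist','w2')
a=np.radians(-94.3)
for ph in range(0,69,4):
    b=a-np.radians(ph); d=85*(np.array([np.cos(b),np.sin(b)])-[np.cos(a),np.sin(a)]); print(ph,np.round(d,1))
```

```text
{'clock': 1.85, 'qpos': array([ 0.32675904,  0.47516476, -0.3844684 ,  1.7167702 ,  0.20800239,
        0.99148707, -0.20979326]), 'qd': array([ 0.0122681 , -0.00708516,  0.00024441, -0.00015901, -0.0017004 ,
       -0.00049034, -0.00202914]), 'tau': array([-9.67356786e-01, -4.62733877e+01, -3.88011843e+00, -1.90266377e+01,
       -4.57994803e-02, -3.11260961e-02,  2.43969349e-03]), 'eef_pos': array([554.92520638, -67.30912815, 270.92682251]), 'tool_rot': array([-3.14008765e+00,  1.39224944e-03,  1.49492215e+00]), 'force': array([0.4904762 , 0.56773909, 0.01636592]), 'torque': array([-0.04282442,  0.01460416, -0.04991124]), 'gripper_force': 0.0, 'width': 43.16982740118455}
0 [0. 0.]
4 [-5.9  0.7]
8 [-11.7   1.7]
12 [-17.5   3.2]
16 [-23.1   5. ]
20 [-28.6   7.3]
24 [-33.9   9.9]
28 [-39.   12.9]
32 [-43.9  16.3]
36 [-48.6  19.9]
40 [-53.   23.9]
44 [-57.1  28.2]
48 [-60.9  32.8]
52 [-64.3  37.6]
56 [-67.5  42.6]
60 [-70.2  47.9]
64 [-72.6  53.3]
68 [-74.6  58.9]
```

View pics/w2.png

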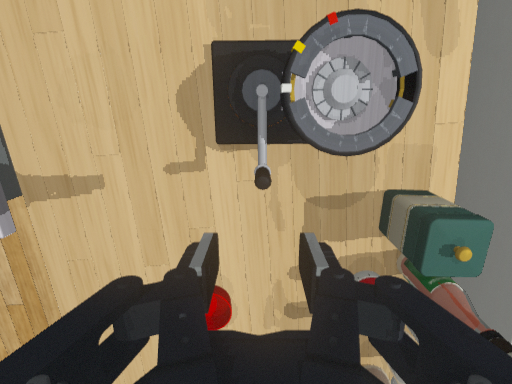

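The move was refused because every row needs all its keys. The picture is unchanged. Sending it again.

Emit:
{"op": "arm_command", "data": {
  "deltas": [
    {"dx":0.004,"dy":0.004,"dz":-0.03,"yaw":0,"jaw":0.5},
    {"dx":0.004,"dy":0.004,"dz":-0.07,"yaw":0,"jaw":0.5},
    {"dx":0.004,"dy":0.004,"dz":-0.11,"yaw":0,"jaw":0.5},
    {"dx":0.004,"dy":0.004,"dz":-0.14,"yaw":0,"jaw":0.5},
    {"dx":0.004,"dy":0.004,"dz":-0.155,"yaw":0,"jaw":0.5},
    {"dx":0.004,"dy":0.004,"dz":-0.16,"yaw":0,"jaw":0.5},
    {"dx":0.004,"dy":0.004,"dz":-0.16,"yaw":0,"jaw":0.5},
    {"dx":0.004,"dy":0.004,"dz":-0.16,"yaw":0,"jaw":0.5},
    {"dx":0.004,"dy":0.004,"dz":-0.16,"yaw":0,"jaw":0.5}
  ]
}}

```text
clock: 2.8
eef_pos: [560.9, -61.6, 112.6]
tool_rot: [3.139, 0.0, 1.497]
force: [0.6, -0.2, 0.2]
width: 42.3
gripper_force: 0.0
```

Run:
```python
from h import *
s=read_state();print(s['eef_pos'],s['force'],s['width'])
snap('wrist','w3')
```

```text
[560.87446959 -61.60926624 112.5873502 ] [ 0.57496322 -0.23912554  0.19630192] 42.34375579642168
```

View pics/w3.png

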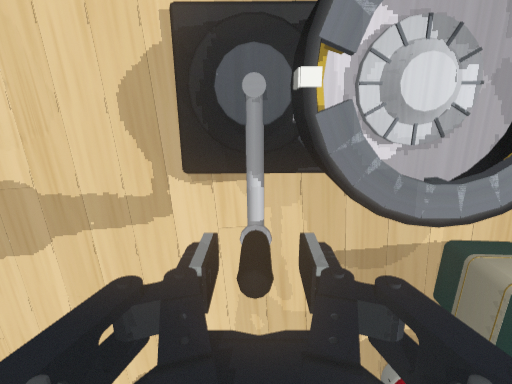

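The knob (256,260) stands centred between the open fingers. Closing.

Emit:
{"op": "arm_command", "data": {
  "deltas": [
    {"dx":-0.001,"dy":0,"dz":0,"yaw":0,"jaw":0.3},
    {"dx":-0.001,"dy":0,"dz":0,"yaw":0,"jaw":0.15},
    {"dx":-0.001,"dy":0,"dz":0,"yaw":0,"jaw":0.0},
    {"dx":-0.001,"dy":0,"dz":0,"yaw":0,"jaw":0.0},
    {"dx":-0.001,"dy":0,"dz":0,"yaw":0,"jaw":0.0},
    {"dx":-0.001,"dy":0,"dz":0,"yaw":0,"jaw":0.0}
  ]
}}

```text
clock: 3.45
eef_pos: [559.3, -61.3, 111.9]
tool_rot: [3.141, 0.0, 1.497]
force: [-0.8, -0.2, 5.3]
width: 14.9
gripper_force: 58.6
```

Emit:
{"op": "arm_command", "data": {
  "deltas": [
    {"dx":-0.0059,"dy":0.0007,"dz":0,"yaw":-4,"jaw":0},
    {"dx":-0.0117,"dy":0.0017,"dz":0,"yaw":-8,"jaw":0},
    {"dx":-0.0175,"dy":0.0032,"dz":0,"yaw":-12,"jaw":0},
    {"dx":-0.0231,"dy":0.005,"dz":0,"yaw":-16,"jaw":0},
    {"dx":-0.0286,"dy":0.0073,"dz":0,"yaw":-20,"jaw":0},
    {"dx":-0.0339,"dy":0.0099,"dz":0,"yaw":-24,"jaw":0},
    {"dx":-0.039,"dy":0.0129,"dz":0,"yaw":-28,"jaw":0},
    {"dx":-0.0439,"dy":0.0163,"dz":0,"yaw":-32,"jaw":0},
    {"dx":-0.0486,"dy":0.0199,"dz":0,"yaw":-36,"jaw":0},
    {"dx":-0.053,"dy":0.0239,"dz":0,"yaw":-40,"jaw":0},
    {"dx":-0.0571,"dy":0.0282,"dz":0,"yaw":-44,"jaw":0},
    {"dx":-0.0609,"dy":0.0328,"dz":0,"yaw":-48,"jaw":0},
    {"dx":-0.0609,"dy":0.0328,"dz":0,"yaw":-48,"jaw":0},
    {"dx":-0.0609,"dy":0.0328,"dz":0,"yaw":-48,"jaw":0}
  ]
}}

```text
clock: 4.85
eef_pos: [499.9, -30.1, 111.9]
tool_rot: [3.138, -0.002, 0.66]
force: [2.3, -5.0, 3.6]
width: 15.1
gripper_force: 58.5
```

Emit:
{"op": "arm_command", "data": {
  "deltas": [
    {"dx":-0.0034,"dy":0.0048,"dz":0,"yaw":-4,"jaw":0},
    {"dx":-0.0066,"dy":0.0098,"dz":0,"yaw":-8,"jaw":0},
    {"dx":-0.008,"dy":0.0124,"dz":0,"yaw":-10,"jaw":0},
    {"dx":-0.0093,"dy":0.0151,"dz":0,"yaw":-12,"jaw":0},
    {"dx":-0.0105,"dy":0.0178,"dz":0,"yaw":-13,"jaw":0},
    {"dx":-0.0105,"dy":0.0178,"dz":0,"yaw":-13,"jaw":0},
    {"dx":-0.0105,"dy":0.0178,"dz":0,"yaw":-13,"jaw":0}
  ]
}}

```text
clock: 5.55
eef_pos: [490.4, -14.8, 111.9]
tool_rot: [3.135, -0.003, 0.431]
force: [5.6, -10.5, 2.0]
width: 15.0
gripper_force: 58.8
```

Emit:
{"op": "arm_command", "data": {
  "deltas": [
    {"dx":-0.0015,"dy":0.003,"dz":0,"yaw":0,"jaw":0},
    {"dx":-0.0025,"dy":0.0055,"dz":0,"yaw":0,"jaw":0},
    {"dx":-0.0025,"dy":0.0055,"dz":0,"yaw":0,"jaw":0},
    {"dx":-0.0025,"dy":0.0055,"dz":0,"yaw":0,"jaw":0}
  ]
}}

```text
clock: 5.95
eef_pos: [490.1, -14.1, 112.1]
tool_rot: [3.129, -0.005, 0.427]
force: [8.4, -21.7, -3.2]
width: 14.9
gripper_force: 59.1
```

Run:
```python
from h import *
s=read_state();print(s['eef_pos'],s['force'],s['width'])
snap('wrist','w4')
```

```text
[490.14634805 -14.08722986 112.07602411] [  8.3997737  -21.66661442  -3.21661587] 14.888172327663202
```

View pics/w4.png

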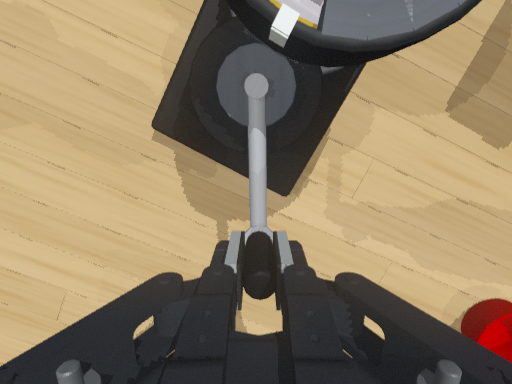

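The lever is against its stop: the force jumped from 12 to 23 N with no further travel, and the arm at (258,150) is fully swung. I'll ease it back now.

Emit:
{"op": "arm_command", "data": {
  "deltas": [
    {"dx":0.0037,"dy":-0.0082,"dz":0,"yaw":1,"jaw":0},
    {"dx":0.0064,"dy":-0.0135,"dz":0,"yaw":5,"jaw":0},
    {"dx":0.0096,"dy":-0.0185,"dz":0,"yaw":9,"jaw":0},
    {"dx":0.013,"dy":-0.0233,"dz":0,"yaw":13,"jaw":0},
    {"dx":0.0168,"dy":-0.0279,"dz":0,"yaw":17,"jaw":0},
    {"dx":0.0209,"dy":-0.0322,"dz":0,"yaw":21,"jaw":0},
    {"dx":0.0253,"dy":-0.0362,"dz":0,"yaw":25,"jaw":0},
    {"dx":0.03,"dy":-0.0398,"dz":0,"yaw":29,"jaw":0},
    {"dx":0.0349,"dy":-0.0432,"dz":0,"yaw":33,"jaw":0},
    {"dx":0.04,"dy":-0.0462,"dz":0,"yaw":37,"jaw":0},
    {"dx":0.0453,"dy":-0.0488,"dz":0,"yaw":41,"jaw":0},
    {"dx":0.0508,"dy":-0.0511,"dz":0,"yaw":45,"jaw":0},
    {"dx":0.0564,"dy":-0.0529,"dz":0,"yaw":49,"jaw":0},
    {"dx":0.0622,"dy":-0.0544,"dz":0,"yaw":53,"jaw":0},
    {"dx":0.065,"dy":-0.055,"dz":0,"yaw":55,"jaw":0},
    {"dx":0.068,"dy":-0.0554,"dz":0,"yaw":57,"jaw":0},
    {"dx":0.071,"dy":-0.0558,"dz":0,"yaw":59,"jaw":0},
    {"dx":0.074,"dy":-0.0561,"dz":0,"yaw":61,"jaw":0},
    {"dx":0.0748,"dy":-0.0562,"dz":0,"yaw":61,"jaw":0},
    {"dx":0.0748,"dy":-0.0562,"dz":0,"yaw":61,"jaw":0}
  ]
}}

```text
clock: 8.0
eef_pos: [559.3, -61.3, 111.8]
tool_rot: [-3.14, 0.0, 1.498]
force: [-3.5, 0.5, 7.6]
width: 14.9
gripper_force: 59.9
```

Emit:
{"op": "arm_command", "data": {
  "deltas": [
    {"dx":0,"dy":0,"dz":0,"yaw":0,"jaw":0.25},
    {"dx":0,"dy":0,"dz":0,"yaw":0,"jaw":0.5},
    {"dx":0,"dy":0,"dz":0,"yaw":0,"jaw":0.5},
    {"dx":0,"dy":0,"dz":0.03,"yaw":0,"jaw":0.5},
    {"dx":0,"dy":0,"dz":0.07,"yaw":0,"jaw":0.5},
    {"dx":0,"dy":0,"dz":0.11,"yaw":0,"jaw":0.5},
    {"dx":-0.01,"dy":0.03,"dz":0.12,"yaw":4,"jaw":0.8},
    {"dx":-0.02,"dy":0.07,"dz":0.12,"yaw":8,"jaw":0.9},
    {"dx":-0.03,"dy":0.11,"dz":0.12,"yaw":12,"jaw":0.9},
    {"dx":-0.042,"dy":0.15,"dz":0.12,"yaw":16,"jaw":0.9},
    {"dx":-0.054,"dy":0.19,"dz":0.12,"yaw":20,"jaw":0.9},
    {"dx":-0.066,"dy":0.23,"dz":0.12,"yaw":23,"jaw":0.9},
    {"dx":-0.078,"dy":0.27,"dz":0.12,"yaw":23,"jaw":0.9},
    {"dx":-0.09,"dy":0.31,"dz":0.12,"yaw":23,"jaw":0.9},
    {"dx":-0.098,"dy":0.345,"dz":0.12,"yaw":23,"jaw":0.9},
    {"dx":-0.101,"dy":0.36,"dz":0.12,"yaw":23,"jaw":0.9},
    {"dx":-0.101,"dy":0.36,"dz":0.12,"yaw":23,"jaw":0.9},
    {"dx":-0.101,"dy":0.36,"dz":0.12,"yaw":23,"jaw":0.9},
    {"dx":-0.101,"dy":0.36,"dz":0.12,"yaw":23,"jaw":0.9}
  ]
}}

```text
clock: 9.9
eef_pos: [459.9, 296.0, 231.0]
tool_rot: [-3.141, 0.002, 1.896]
force: [0.2, -0.8, -0.3]
width: 77.0
gripper_force: 0.0
```

Run:
```python
from h import *
s=read_state();print(s['eef_pos'],s['tool_rot'],s['force'],s['width'])
snap('wrist','w5'); im,p=cloud('w5'); s=read_state()
t=s['eef_pos']
near=np.hypot(p[...,0]-458,p[...,1]-299)<75
q=p[near&(p[...,2]>52)&(p[...,2]<66)]; (c,sz,a)=cv2.minAreaRect(q[:,:2].astype(np.float32)); print('grip',c,sz,a,q.mean(0))
q=p[near&(p[...,2]>20)&(p[...,2]<32)]; print('flange',cv2.minEnclosingCircle(q[:,:2].astype(np.float32)),len(q))
top,p2=snap('top','top1'),None
im,p=cloud('top1'); m=(p[...,2]>115)&(p[...,2]<155);n=(np.hypot(p[...,0]-557,p[...,1]+63)<30)&m; print('knob now',p[n].mean(0))
```

```text
[459.89062342 296.04578533 230.97223625] [-3.14087233e+00  1.84615039e-03  1.89558080e+00] [ 0.1823728  -0.76720824 -0.3188823 ] 77.03215178517836
grip (459.3984680175781, 303.0757141113281) (37.92368698120117, 71.08235931396484) 19.43256378173828 [459.07577561 305.18136834  61.05862218]
flange ((459.9838562011719, 302.9786376953125), 52.91275405883789) 3679
knob now [556.60655981 -65.83650828 140.7099965 ]
```

View pics/w5.png

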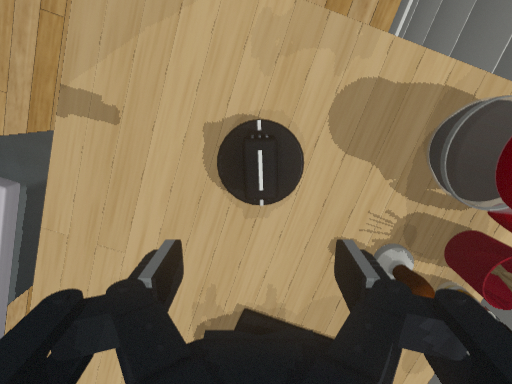

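The lid is centred at px (261,162), with its bar and both ticks nearly straight along the image column. That gives (459.6, 303) at 109.4°, and the lever is back at rest. Descending to grasp.

Emit:
{"op": "arm_command", "data": {
  "deltas": [
    {"dx":-0.0004,"dy":0.007,"dz":-0.04,"yaw":0.8,"jaw":0.9},
    {"dx":-0.0004,"dy":0.007,"dz":-0.08,"yaw":0.8,"jaw":0.9},
    {"dx":-0.0004,"dy":0.007,"dz":-0.12,"yaw":0.8,"jaw":0.9},
    {"dx":-0.0004,"dy":0.007,"dz":-0.15,"yaw":0.8,"jaw":0.9},
    {"dx":-0.0004,"dy":0.007,"dz":-0.175,"yaw":0.8,"jaw":0.9},
    {"dx":-0.0004,"dy":0.007,"dz":-0.19,"yaw":0.8,"jaw":0.9},
    {"dx":-0.0004,"dy":0.007,"dz":-0.197,"yaw":0.8,"jaw":0.9},
    {"dx":-0.0004,"dy":0.007,"dz":-0.197,"yaw":0.8,"jaw":0.9},
    {"dx":-0.0004,"dy":0.007,"dz":-0.197,"yaw":0.8,"jaw":0.9}
  ]
}}

```text
clock: 10.9
eef_pos: [459.2, 305.6, 35.0]
tool_rot: [3.14, -0.0, 1.912]
force: [0.2, 0.0, -0.5]
width: 77.2
gripper_force: 0.0
```

Emit:
{"op": "arm_command", "data": {
  "deltas": [
    {"dx":0.0,"dy":-0.0025,"dz":-0.002,"yaw":0,"jaw":0.9},
    {"dx":0.0,"dy":-0.0025,"dz":-0.002,"yaw":0,"jaw":0.7},
    {"dx":0.0,"dy":-0.0025,"dz":-0.002,"yaw":0,"jaw":0.55},
    {"dx":0.0,"dy":-0.0025,"dz":-0.002,"yaw":0,"jaw":0.45},
    {"dx":0.0,"dy":-0.0025,"dz":-0.002,"yaw":0,"jaw":0.3},
    {"dx":0.0,"dy":-0.0025,"dz":-0.002,"yaw":0,"jaw":0.2},
    {"dx":0.0,"dy":-0.0025,"dz":-0.002,"yaw":0,"jaw":0.2},
    {"dx":0.0,"dy":-0.0025,"dz":-0.002,"yaw":0,"jaw":0.2}
  ]
}}

```text
clock: 11.7
eef_pos: [459.1, 303.4, 33.0]
tool_rot: [3.14, -0.0, 1.913]
force: [-0.5, -0.9, 4.9]
width: 36.5
gripper_force: 61.0
```

Emit:
{"op": "arm_command", "data": {
  "deltas": [
    {"dx":0,"dy":0,"dz":0.03,"yaw":0,"jaw":0.2},
    {"dx":0,"dy":0,"dz":0.07,"yaw":0,"jaw":0.2},
    {"dx":0,"dy":0,"dz":0.11,"yaw":0,"jaw":0.2},
    {"dx":0,"dy":0,"dz":0.15,"yaw":0,"jaw":0.2},
    {"dx":0.01,"dy":-0.015,"dz":0.19,"yaw":4,"jaw":0.2},
    {"dx":0.03,"dy":-0.042,"dz":0.2,"yaw":10,"jaw":0.2},
    {"dx":0.05,"dy":-0.07,"dz":0.2,"yaw":16,"jaw":0.2},
    {"dx":0.07,"dy":-0.098,"dz":0.2,"yaw":22,"jaw":0.2},
    {"dx":0.09,"dy":-0.126,"dz":0.2,"yaw":28,"jaw":0.2},
    {"dx":0.11,"dy":-0.154,"dz":0.2,"yaw":34,"jaw":0.2},
    {"dx":0.13,"dy":-0.182,"dz":0.2,"yaw":40,"jaw":0.2},
    {"dx":0.15,"dy":-0.21,"dz":0.2,"yaw":46,"jaw":0.2},
    {"dx":0.17,"dy":-0.238,"dz":0.2,"yaw":52,"jaw":0.2},
    {"dx":0.19,"dy":-0.266,"dz":0.2,"yaw":58,"jaw":0.2},
    {"dx":0.2,"dy":-0.28,"dz":0.2,"yaw":64,"jaw":0.2},
    {"dx":0.206,"dy":-0.288,"dz":0.2,"yaw":66,"jaw":0.2},
    {"dx":0.206,"dy":-0.288,"dz":0.2,"yaw":66,"jaw":0.2},
    {"dx":0.206,"dy":-0.288,"dz":0.2,"yaw":66,"jaw":0.2},
    {"dx":0.206,"dy":-0.288,"dz":0.2,"yaw":66,"jaw":0.2}
  ]
}}

```text
clock: 13.6
eef_pos: [663.8, 16.5, 232.3]
tool_rot: [3.141, -0.001, 3.066]
force: [-0.6, 0.7, -1.5]
width: 36.9
gripper_force: 60.5
```

Run:
```python
from h import *
s=read_state();print(s['eef_pos'],s['tool_rot'],s['force'],s['width'],s['qpos'])
snap('wrist','w6')
```

```text
[663.81028559  16.46730997 232.30483749] [ 3.14120025e+00 -7.26531460e-04  3.06591548e+00] [-0.61343149  0.70438332 -1.5448817 ] 36.86810837940255 [ 0.36224887  0.76210007 -0.80446214  1.45695686  0.57094278  1.16668097
  0.9652084 ]
```

View pics/w6.png

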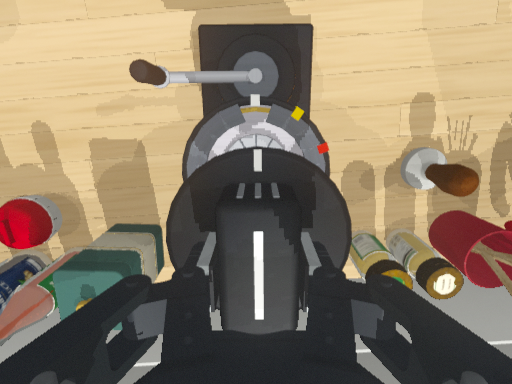

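The wrist view shows the lid held square, with its tick at (257,160). The collar's front arc is visible with the white mark at (255,101), yellow (297,113) and red (322,148). I'll refine the collar's y from this direction.

Run:
```python
from h import *
from scipy.optimize import least_squares
im,p=cloud('w6'); im=im.astype(int)
z=np.load('pics/w6.npz');K=z['K'];E=z['E']
def ray(u,v,Z):
    d=E[:3,:3]@np.array([(u-K[0,2])/K[0,0],(v-K[1,2])/K[1,1],1]); return E[:3,3]+d*(Z-E[2,3])/d[2]
m=(np.abs(p[...,2]-138)<5); m[:,:175]=0;m[:,340:]=0;m[175:]=0
pts=[]
for v in range(118,165):
    u=np.nonzero(m[v])[0]
    if len(u)>20: pts+= [ray(u[0]-.5,v,138)[:2],ray(u[-1]+.5,v,138)[:2]]
w=np.array(pts)
f=least_squares(lambda x:np.hypot(*(w-x[:2]).T)-x[2],[644,15,62],loss='soft_l1').x;print('free',f)
f=least_squares(lambda x:np.hypot(*(w-x).T)-61.2,[644,15],loss='soft_l1').x;print('r61.2',f)
R,G,B=im[...,0],im[...,1],im[...,2];vv,uu=np.mgrid[:384,:512]
for n,mk,o in(('yellow',(R>180)&(G>150)&(B<90)&(uu>285)&(uu<310)&(vv>100)&(vv<125),.6),('red',(R>150)&(G<60)&(B<60)&(uu>312)&(uu<332)&(vv>135)&(vv<160),1.2),('white',(R>200)&(G>200)&(B>200)&(uu>245)&(uu<265)&(vv>92)&(vv<107),0)):
    v,u=np.nonzero(mk); q=ray(u.mean(),v.mean(),138)[:2]
    e=q-f; print(n,len(u),q,np.hypot(*e),np.degrees(np.arctan2(e[1],e[0])+o)%360-180)
# lid
s=read_state();t=s['eef_pos'];zl=t[2]-33+26
for a in((257.5,160),(258.5,275)): pass
v,u=np.nonzero((R>180)&(G>180)&(B>180)&(uu>248)&(uu<268)&(vv>146)&(vv<173)); q=ray(u.mean(),v.mean(),zl)[:2];print('tick',q,q-t[:2],np.degrees(np.arctan2(*(q-t[:2])[::-1])))
q=p[(np.abs(p[...,2]-zl)<3)&(np.hypot(p[...,0]-t[0],p[...,1]-t[1])<65)]
w=q[:,:2]; print('flange z',np.median(q[:,2]),zl, cv2.minEnclosingCircle(w.astype(np.float32)))
```

```text
free [644.6887697   15.75922261  61.64008266]
r61.2 [643.82557008  15.81796742]
yellow 98 [598.99492204  51.90440549] 57.55013480426658 -4.454865034352025
red 74 [627.8342135  71.3451159] 57.783974448276744 -5.179104432989192
white 93 [586.76913989  19.55102549] 57.17842205403759 -3.7433826709173275
tick [618.74863894  19.24141811] [-45.19299324   2.79454589] 176.4615737003062
flange z 225.683880174408 225.42838918179518 ((664.4683227539062, 16.475492477416992), 52.81415557861328)
```

Emit:
{"op": "arm_command", "data": {
  "deltas": [
    {"dx":-0.01,"dy":0,"dz":-0.01,"yaw":0,"jaw":0.2},
    {"dx":-0.02,"dy":-0.0007,"dz":-0.03,"yaw":0,"jaw":0.2},
    {"dx":-0.02,"dy":-0.0007,"dz":-0.045,"yaw":0,"jaw":0.2},
    {"dx":-0.02,"dy":-0.0007,"dz":-0.055,"yaw":0,"jaw":0.2},
    {"dx":-0.02,"dy":-0.0007,"dz":-0.055,"yaw":0,"jaw":0.2},
    {"dx":-0.02,"dy":-0.0007,"dz":-0.055,"yaw":0,"jaw":0.2},
    {"dx":-0.02,"dy":-0.0007,"dz":-0.055,"yaw":0,"jaw":0.2}
  ]
}}

```text
clock: 14.35
eef_pos: [645.4, 14.9, 178.1]
tool_rot: [3.141, 0.002, 3.065]
force: [-0.4, 0.7, -1.0]
width: 37.1
gripper_force: 60.6
```

Emit:
{"op": "arm_command", "data": {
  "deltas": [
    {"dx":-0.0015,"dy":0.0009,"dz":0,"yaw":0,"jaw":0.2},
    {"dx":-0.0015,"dy":0.0009,"dz":0,"yaw":0,"jaw":0.2},
    {"dx":-0.0015,"dy":0.0009,"dz":-0.004,"yaw":0,"jaw":0.2},
    {"dx":-0.0015,"dy":0.0009,"dz":-0.008,"yaw":0,"jaw":0.2},
    {"dx":-0.0015,"dy":0.0009,"dz":-0.01,"yaw":0,"jaw":0.2},
    {"dx":-0.0015,"dy":0.0009,"dz":-0.01,"yaw":0,"jaw":0.2},
    {"dx":-0.0015,"dy":0.0009,"dz":-0.01,"yaw":0,"jaw":0.2}
  ]
}}

```text
clock: 15.05
eef_pos: [643.0, 15.3, 167.2]
tool_rot: [3.142, -0.0, 3.065]
force: [0.7, 0.3, -1.2]
width: 36.9
gripper_force: 60.6
```

Emit:
{"op": "arm_command", "data": {
  "deltas": [
    {"dx":0.0007,"dy":0.0004,"dz":-0.003,"yaw":0,"jaw":0.2},
    {"dx":0.0007,"dy":0.0004,"dz":-0.006,"yaw":0,"jaw":0.2},
    {"dx":0.0007,"dy":0.0004,"dz":-0.009,"yaw":0,"jaw":0.2},
    {"dx":0.0007,"dy":0.0004,"dz":-0.011,"yaw":0,"jaw":0.2},
    {"dx":0.0007,"dy":0.0004,"dz":-0.011,"yaw":0,"jaw":0.2}
  ]
}}

```text
clock: 15.55
eef_pos: [643.5, 15.6, 155.8]
tool_rot: [-3.141, -0.001, 3.065]
force: [0.2, 0.2, -2.4]
width: 37.2
gripper_force: 60.6
```

Entering freely. Seating it fully.

Emit:
{"op": "arm_command", "data": {
  "deltas": [
    {"dx":0,"dy":0,"dz":-0.002,"yaw":0,"jaw":0.2},
    {"dx":0,"dy":0,"dz":-0.004,"yaw":0,"jaw":0.2},
    {"dx":0,"dy":0,"dz":-0.006,"yaw":0,"jaw":0.2},
    {"dx":0,"dy":0,"dz":-0.007,"yaw":0,"jaw":0.2},
    {"dx":0,"dy":0,"dz":-0.007,"yaw":0,"jaw":0.2},
    {"dx":0,"dy":0,"dz":-0.007,"yaw":0,"jaw":0.2}
  ]
}}

```text
clock: 16.15
eef_pos: [643.8, 15.7, 151.0]
tool_rot: [-3.141, 0.001, 3.064]
force: [-4.2, -2.0, 9.2]
width: 37.2
gripper_force: 62.0
```

Emit:
{"op": "arm_command", "data": {
  "deltas": [
    {"dx":0,"dy":0,"dz":0.0005,"yaw":-3,"jaw":0.2},
    {"dx":0,"dy":0,"dz":0.0005,"yaw":-6,"jaw":0.2},
    {"dx":0,"dy":0,"dz":0.0005,"yaw":-9,"jaw":0.2},
    {"dx":0,"dy":0,"dz":0.0005,"yaw":-12,"jaw":0.2},
    {"dx":0,"dy":0,"dz":0.0005,"yaw":-15,"jaw":0.2},
    {"dx":0,"dy":0,"dz":0.0005,"yaw":-18,"jaw":0.2},
    {"dx":0,"dy":0,"dz":0.0005,"yaw":-21,"jaw":0.2},
    {"dx":0,"dy":0,"dz":0.0005,"yaw":-24,"jaw":0.2},
    {"dx":0,"dy":0,"dz":0.0005,"yaw":-27,"jaw":0.2},
    {"dx":0,"dy":0,"dz":0.0005,"yaw":-30,"jaw":0.2},
    {"dx":0,"dy":0,"dz":0.0005,"yaw":-30,"jaw":0.2},
    {"dx":0,"dy":0,"dz":0.0005,"yaw":-30,"jaw":0.2}
  ]
}}

```text
clock: 17.35
eef_pos: [644.3, 15.8, 151.0]
tool_rot: [3.141, 0.001, 2.542]
force: [-1.1, -0.7, 5.7]
width: 37.1
gripper_force: 61.6
```

Emit:
{"op": "arm_command", "data": {
  "deltas": [
    {"dx":0,"dy":0,"dz":0,"yaw":-2,"jaw":0.2},
    {"dx":0,"dy":0,"dz":0,"yaw":-4.4,"jaw":0.2},
    {"dx":0,"dy":0,"dz":0,"yaw":-4.4,"jaw":0.2},
    {"dx":0,"dy":0,"dz":0,"yaw":-4.4,"jaw":0.2},
    {"dx":0,"dy":0,"dz":0,"yaw":-4.4,"jaw":0.2}
  ]
}}

```text
clock: 17.85
eef_pos: [644.3, 15.9, 151.0]
tool_rot: [3.141, 0.001, 2.465]
force: [-1.6, -0.1, 6.4]
width: 37.2
gripper_force: 61.6
```

Run:
```python
from h import *
s=read_state();print(s['eef_pos'],s['tool_rot'],s['force'],s['torque'],s['width'])
snap('wrist','w7'); im,p=cloud('w7')
cv2.imwrite('pics/w7c.png',cv2.resize(im[40:240,130:390],None,fx=3,fy=3,interpolation=cv2.INTER_CUBIC)[:,:,::-1])
```

```text
[644.32934805  15.85264696 150.99375072] [3.14060478e+00 1.19938149e-03 2.46498290e+00] [-1.60931353 -0.06983514  6.44623706] [-0.08385925  0.2922289  -0.09478452] 37.21551987768662
```

View pics/w7c.png

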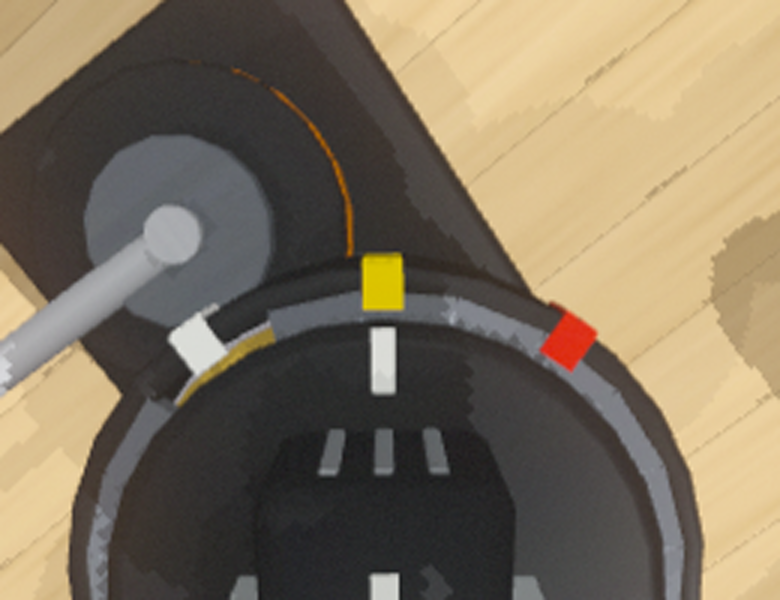

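The lid's tick (384,360) points straight at the yellow mark (384,282), with the flange down on the collar, the lever at rest and the gripper still holding. Handing in.

```bash
python3 -c "
from cell import *
print(finish_job())"
```

```text
the job is handed in; nothing more can be done
None
```

The job is handed in at about 18 s of the 67 s allowed: the lever was pulled to its stop and eased back to rest, and the lid is fully home and held by the gripper at the yellow mark, short of the lock; the result of the judging was not shown.

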